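# Pack the cutlery from under the rack

## Task

Stand the glass bottle and the lidded jar aside on the wooden side tray, leaving the cutlery holder where it is until both stand there. Then slide the cutlery holder out from under the low wire rack and lay it flat, right way up, in the large compartment of the lunchbox, and only after that put the bottle back in the middle of the round coaster and the jar back in the middle of the square coaster. Keep bottle and jar upright, set everything down rather than dropping it, and leave the plates and the ramekin where they are.

Things in the scene. Friction and masses are not known exactly. Their poses are not given: they have to be found in the camera images.
- bottle_center (a point): Small green glass bottle with a steel screw cap, loose, upright, 120 tall, about 0.25 kg. Round body 48 in diameter up to 78 above its foot, then a shoulder, and a cap 33 in diameter from 98 to 120. This point is on its axis half-way up, 60 above its foot. z up. Starts on the round coaster.
- jar_center (a point): White ceramic jar with a wooden lid, loose, upright, 95 tall, about 0.28 kg. Round body 56 in diameter from the foot to 74, lid 55 in diameter from 78 to the top. This point is on its axis half-way up, 47.5 above its foot. z up. Starts on the square coaster.
- cutlery_center (a point): White plastic cutlery holder, steel spoon and fork clipped inside, loose, flat on the table, 0.11 kg. Open tray 140 long (its x), 40 wide (y), walls 18 high, two clip bars up to 23 high. This point is its centre, 11.5 above its underside. Its far part (+x) starts under the wire rack; the near end sticks out 45 to 65 towards the robot. Slide it about 95 along its -x before lifting.
- rack: Low steel wire rack, fixed on the table, 200 deep (x) by 280 wide (y); its underside is 40 above the table and its top 48. Origin on the table under its centre; its open front edge is at x = -100 in its own frame, facing the robot; thin legs at the four corners.
- tray: Low wooden side tray, fixed on the table, 250 (x) by 160 (y) outside, rim 20 high, walls and floor 4 thick, empty. Origin at the centre of its underside. Holds bottle and jar while they are out of the way: there is room for them side by side along its x.
- lunchbox_bay (a point): Centre of the floor of the large compartment of the open purple lunchbox, fixed on the table. The compartment is 194 long (x) by 120 wide (y) inside; its floor, where this point lies, is 3 above the table, the rim 45. On its +y side stands the clear divider door with a tab (top 43 above the table), and beyond it a narrow compartment with snack balls.
- round_coaster: Round grey felt coaster, 80 in diameter, 1 thick, flat on the table, so thin that things slide freely over it and stand at table height. Origin at its centre. The bottle's place.
- square_coaster: Square grey felt coaster, 84 by 84, 1 thick, flat on the table, so thin that things slide freely over it and stand at table height. Origin at its centre. The jar's place.
- plates: Bystander: two stacked cream melamine plates, 136 in diameter, 26 high together, loose, on top of the wire rack. Origin at the centre of the underside.
- ramekin: Bystander: small white ceramic bowl, 66 in diameter, 40 high, loose on the table in front of the rack. Origin at the centre of its underside.
Mind the look-alikes: they are no part of the job. What is shaped like the part that bears jar_center but blue, orange or red is not meant.

How it is judged (in metres and radians):
On the way, in this order (a step that is already met when the one before it is completed fails the run):
1. bottle and jar both stand released on the side tray, the cutlery holder still in its place under the rack (x of bottle_center in the frame of tray between -0.097 and 0.097 m and y of bottle_center in the frame of tray between -0.052 and 0.052 m and z of bottle_center in the frame of tray between 0.058 and 0.07 m and angle between each of bottle_center, jar_center's own z axis and vertical below 0.1 rad and linear speed of each of bottle, jar below 0.02 m/s and contact force between the fingers and bottle below 0.3 N and x of jar_center in the frame of tray between -0.097 and 0.097 m and y of jar_center in the frame of tray between -0.052 and 0.052 m and z of jar_center in the frame of tray between 0.0455 and 0.0575 m and contact force between the fingers and jar below 0.3 N and distance of cutlery_center from where it was at the start of the episode below 0.02 m), for 0.2 s.
2. the cutlery holder lies flat and released in the large compartment of the lunchbox while bottle and jar still stand on the tray (x of cutlery_center in the frame of lunchbox_bay between -0.035 and 0.035 m and y of cutlery_center in the frame of lunchbox_bay between -0.045 and 0.045 m and z of cutlery_center in the frame of lunchbox_bay between 0.004 and 0.02 m and angle between cutlery_center's own z axis and vertical below 0.15 rad and linear speed of each of cutlery, bottle, jar below 0.02 m/s and contact force between the fingers and cutlery below 0.3 N and x of bottle_center in the frame of tray between -0.097 and 0.097 m and y of bottle_center in the frame of tray between -0.052 and 0.052 m and z of bottle_center in the frame of tray between 0.058 and 0.07 m and angle between each of bottle_center, jar_center's own z axis and vertical below 0.1 rad and contact force between the fingers and bottle below 0.3 N and x of jar_center in the frame of tray between -0.097 and 0.097 m and y of jar_center in the frame of tray between -0.052 and 0.052 m and z of jar_center in the frame of tray between 0.0455 and 0.0575 m and contact force between the fingers and jar below 0.3 N), for 0.2 s.
At the end, for the whole second after the job is handed in: The cutlery holder lies flat (within 0.15 rad), right way up, inside the large compartment of the lunchbox; the bottle stands upright within 15 mm of the middle of the round coaster and the jar within 15 mm of the middle of the square coaster; all three are released and at rest (x of cutlery_center in the frame of lunchbox_bay between -0.035 and 0.035 m and y of cutlery_center in the frame of lunchbox_bay between -0.045 and 0.045 m and z of cutlery_center in the frame of lunchbox_bay between 0.004 and 0.02 m and angle between cutlery_center's own z axis and vertical below 0.15 rad and linear speed of each of cutlery, bottle, jar below 0.02 m/s and contact force between the fingers and cutlery below 0.3 N and horizontal distance between bottle_center and round_coaster below 0.015 m and angle between each of bottle_center, jar_center's own z axis and vertical below 0.1 rad and height (world z) of bottle_center below 0.066 m and contact force between the fingers and bottle below 0.3 N and horizontal distance between jar_center and square_coaster below 0.015 m and height (world z) of jar_center below 0.0535 m and contact force between the fingers and jar below 0.3 N); the robot touches nothing.
It fails at once if bottle or jar tipped by more than 0.6 rad (angle between any of bottle_center, jar_center's own z axis and vertical above 0.6 rad).
It fails at once if bottle, jar or cutlery holder dropped from more than about 3 cm ((linear speed of bottle above 0.75 m/s and contact force between the fingers and bottle below 0.1 N) or (linear speed of jar above 0.75 m/s and contact force between the fingers and jar below 0.1 N) or (linear speed of cutlery above 0.75 m/s and contact force between the fingers and cutlery below 0.1 N)).
It fails at once if plates or ramekin moved by more than 25 mm (distance of any of plates, ramekin from where it was at the start of the episode above 0.025 m).
It also fails if it takes over 120 s, if anything falls off the work surface, if the arm or the gripper's body presses on something with over 40 N, if the wrist force passes 120 N, or if a joint passes its speed limit or range.

## Robot

A 6-joint arm with a two-finger parallel gripper is mounted at the origin on the work surface. World frame = base frame: x ahead of the robot, y to its left, z up, the work surface at z = 0. Lengths are in mm, angles in rad, forces in N, time in s.
With the tool pointing down it reaches from about 375 to 900 mm from the base axis. Payload 3.1 kg.
Tool frame: the origin (TCP) lies at the very end of the fingers, on their centre line; the grasp point (between the pads) lies 19 mm behind it (bot.pinch_z is the distance from the TCP to the grasp point, in mm); z points along the fingers, y is the line along which they close (so a half turn about z gives the same grasp; the last joint's range is limited). The gripper opens to 85 mm and grips with 20 to 120 N. Pads are 22 mm wide; open, the fingers measure 114 mm over their backs; the gripper's body (76 mm by 85 mm) begins 54 mm behind the grasp point. The pads swing forward as they close: fully open they stand 13 mm farther back than shut.
Start: joints at [1.125, 0.527, 1.433, -0, 1.181, -0.178], TCP at [165.341, 602.71, 200.61] pointing down, gripper open.
Joint ranges: [-3.08, 3.08], [-0.75, 2.2], [0.22, 2.44], [-1.43, 4.57], [0, 2.65], [-2.85, 2.85]. Speed limits (rad/s): [2.79, 2.79, 3.14, 3.14, 3.14, 3.14].

## Interface

Orientations are given as a unit quaternion [x, y, z, w].
In Python, from station import bot, optics, job gives the robot as it stands. The module is installed in compiled form; this text tells all that it offers.
- The arm moves only by the tool carry_out, never from a script. Its argument "targets" is a list that holds one entry, the list of rows, each a list of 4 numbers: the shift along the tool's x, y, z scaled (see below), then the turn about the tool's z scaled (see below). In form: [[[tx, ty, tz, roll], ...]]. A call has 1 to 5 rows; each row shifts and turns the commanded pose from where the row before left it, along the tool's axes as they then stand; what a row does not reach is not made up. The controller multiplies each number of a shift by 0.08 m and each number of a turn by 90 degrees. A row lasts 1/8 s, in which the tool goes at most 62.5 mm and 10.7 degrees, less where a joint would pass 70% of its speed; a pose out of reach is approached as far as the arm can. A call with a number of a shift or a turn outside -1 to 1 is refused whole. A call with a gripper value outside its range is refused whole. "gripper" is the opening, from 0 (shut) to 1 (fully open), set as the call begins (left out, the last holds). The fingers move at their own pace and stop on an object; the grip force is fixed at half the most. Time passes only in rows, so rows that do not move let the fingers close. It gives the time, the measured TCP pose, the force, the opening and the grip force at its end, in the units of the state.
- bot.get_obs(): the state, without advancing time (a new reading comes with each control period).
- optics.get_image(name): name is "scene" or "top"; returns a dict with "image" (384x512x3 uint8, red, green, blue), "intrinsics" (3x3 intrinsics, pixels), "position" and "attitude" of the camera in the world. Camera axes: x right, y down, z forward; pixel columns grow to the right and rows downward; lengths in mm; the calibration is good to about 2 mm. A picture is of the moment at which its call begins. There is no depth.
- job.sign_off(): hands the job in; it is judged then, once.
The state is a dict: "time": time; "joints": joint angles; "dq": joint speeds; "joint_torque": joint torques, N m; "eef_pos": TCP position; "ee_rot": TCP orientation; "force": force on the tool from outside, world axes, zero at the start; "moment": the same for the moment, N m; "opening": opening from 0.0 (shut) to 1.0 (fully open); "gripper_force": force on a finger pad.
Only numpy, scipy, OpenCV 4.12 (cv2) and the standard library are available. Lean on these libraries where they do the work, as an engineer would, in place of code of your own. Each camera call takes 0.05 s, during which the arm holds its last target. There are 200 camera calls.

## Working session

There is one attempt and no reset: what is moved stays moved. The work goes in short steps, Python scripts to look and compute and a tool call to move; the robot and the scene stay as the last step left them, time stands still between calls to the robot, and variables do not carry over. Pictures are saved under pics/ and viewed, at most 14 in all, crops included, and the job is handed in when it is done.

Besides the shell and the picture viewer there is one more tool, called after "Emit:" as name(argument=value, ...) on one line, values as JSON. carry_out: Moves the arm, as the interface text tells. Shifts and turns lie within -1 to 1; 1 stands for 0.08 m of shift or 90 degrees of turn. Its arguments: {"type":"object","properties":{"targets":{"type":"array","items":{"type":"array","items":{"type":"array","items":{"type":"number","minimum":-1,"maximum":1}}}},"gripper":{"type":"number"}},"required":["targets"]}

```bash
mkdir -p pics
cat > h.py <<'E'
import numpy as np, cv2
from scipy.spatial.transform import Rotation as R
from station import bot, optics, job
def snap(name,fn=None):
    d=optics.get_image(name)
    if fn: cv2.imwrite('pics/'+fn,d['image'][:,:,::-1])
    return d
def cam(d): 
    a=np.array(d['attitude'],float)
    r=a if a.shape==(3,3) else R.from_quat(a).as_matrix()
    return np.array(d['intrinsics']),r,np.array(d['position'],float)
def ray(d,u,v,z):
    K,r,p=cam(d); w=r@np.linalg.solve(K,[u,v,1]); return p+w*(z-p[2])/w[2]
def proj(d,P):
    K,r,p=cam(d); q=K@(r.T@(np.array(P,float)-p)); return q[:2]/q[2]
E
python3 - <<'E'
from h import *
for n in('scene','top'):
    d=snap(n,n+'0.png'); print(n,d['position'],d['attitude'],d['intrinsics'])
    np.save(n+'0.npy',d,allow_pickle=True)
o=bot.get_obs();print(o['eef_pos'],o['ee_rot'],o['opening'],bot.pinch_z)
E
```

```text
scene [ 879.30768228 -506.05309683 1022.06170827] [ 0.92192274  0.27543278 -0.0813419  -0.25995912] [[394.56542301   0.         256.16343318]
 [  0.         394.56542301 195.56420144]
 [  0.           0.           1.        ]]
top [ 381.47474323   -3.41902746 1145.5641424 ] [-0.69778579  0.71074529 -0.06624667  0.05956092] [[365.92959879   0.         253.51686239]
 [  0.         365.92959879 191.51455969]
 [  0.           0.           1.        ]]
[165.05377438 602.0726064  199.732251  ] [ 1.33487932e-01  9.91049944e-01 -9.48252452e-04 -2.83552569e-04] 1.0003824237066794 18.700000000000003
```

View pics/scene0.png

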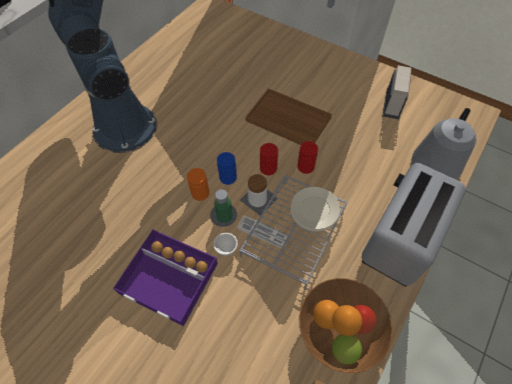

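View pics/top0.png

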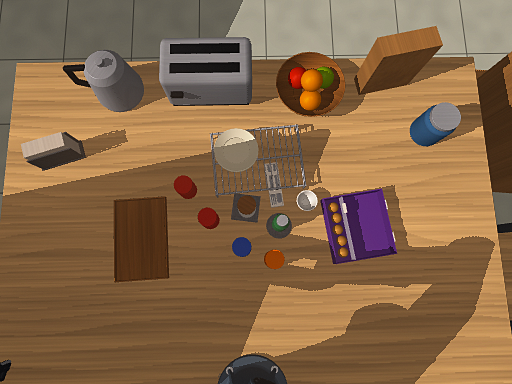

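Run:
```python
import cv2
a=cv2.imread('pics/top0.png')[110:290,160:410]; cv2.imwrite('pics/t0c.png',cv2.resize(a,None,fx=3.2,fy=3.2,interpolation=cv2.INTER_CUBIC))
a=cv2.imread('pics/scene0.png')[140:330,110:350]; cv2.imwrite('pics/s0c.png',cv2.resize(a,None,fx=3.15,fy=3.15,interpolation=cv2.INTER_CUBIC))
```

```text
(no output)
```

View pics/t0c.png

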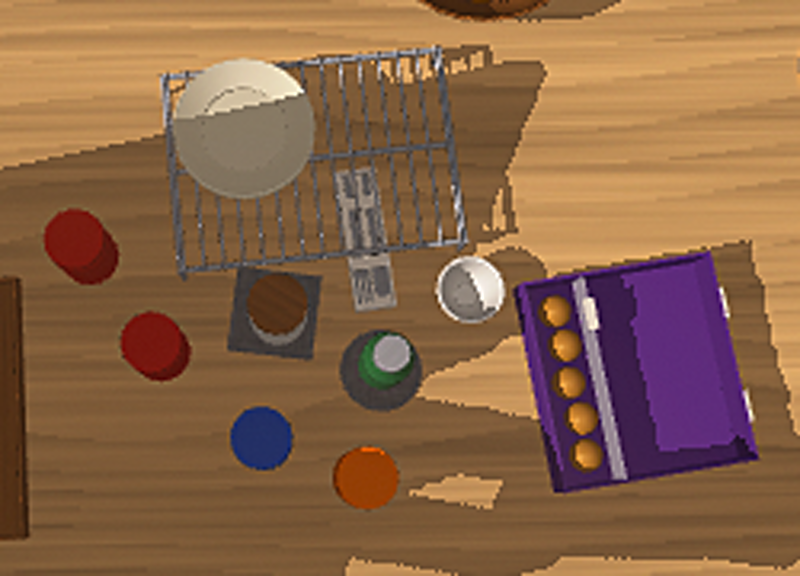

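View pics/s0c.png

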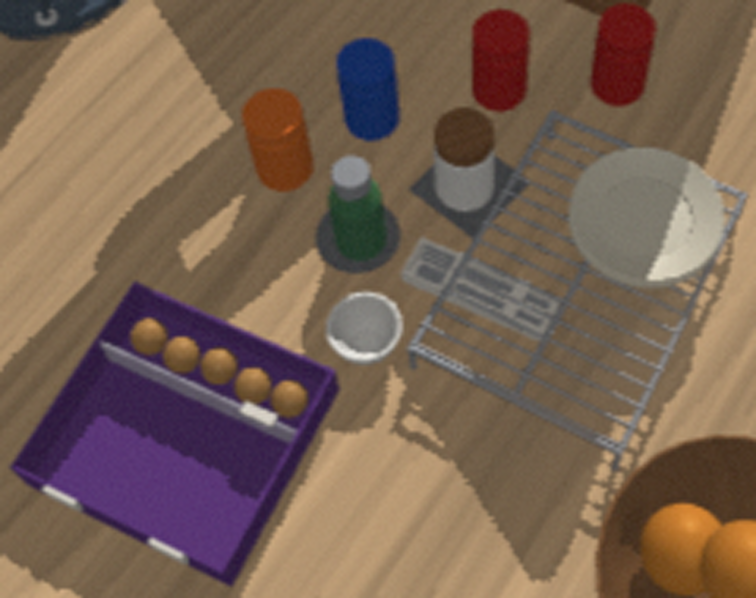

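Run:
```python
from h import *
t=np.load('top0.npy',allow_pickle=True).item(); s=np.load('scene0.npy',allow_pickle=True).item()
T=lambda u,v,z:ray(t,160+u/3.2,110+v/3.2,z)[:2].round(1)
S=lambda u,v,z:ray(s,110+u/3.15,140+v/3.15,z)[:2].round(1)
print('jar',T(278,303,95),S(465,132,95))
print('bot',T(391,352,120),S(351,170,120))
print('rc',T(381,370,1),S(358,236,1))
sq=[T(*p,1) for p in[(243,266),(322,277),(313,360),(228,350)]];print('sq',np.mean(sq,0),sq)
cu=[T(355,311,18),T(397,305,18),T(373,167,18),T(333,170,18)];print('cut',np.mean(cu,0),cu)
cs=[S(403,277,18),S(425,237,18),S(562,295,18),S(540,335,18)];print('cutS',np.mean(cs,0),cs)
tr=[ray(t,*p,20)[:2].round(1) for p in[(114,199),(167,197),(169,280),(115,282)]];print('tray',np.mean(tr,0),tr)
lb=[T(*p,45) for p in[(516,284),(711,252),(757,458),(557,491)]];print('lb',np.mean(lb,0),lb)
ls=[S(*p,45) for p in[(137,284),(337,380),(230,583),(13,467)]];print('lbS',np.mean(ls,0),ls)
print('div',T(578,280,43),T(620,478,43),'S',S(105,345,43),S(295,435,43))
print('ram',T(471,290,40),S(364,326,40)); 
rk=[T(*p,48) for p in[(165,76),(438,50),(464,242),(182,270)]];print('rack',np.mean(rk,0),rk)
for n,p in dict(r1=(75,238),r2=(154,342),bl=(262,435),orr=(367,476)).items(): print(n,T(*p,95))
print('plate',T(244,128,74))
```

```text
jar [532.1   4.8] [538.7   7. ]
bot [483.3 -93.9] [487.6 -92.7]
rc [477.7 -94.1] [484.3 -93.6]
sq [535.7     7.125] [array([583.3,  39.6]), array([570.8, -38.5]), array([488.7, -27.8]), array([500. ,  55.2])]
cut [606.575 -80.5  ] [array([534. , -69.3]), array([ 539.1, -110.3]), array([677.8, -91.1]), array([675.4, -51.3])]
cutS [613.75  -80.625] [array([ 549.7, -112.4]), array([543.2, -67.5]), array([679.1, -49.3]), array([683. , -93.3])]
tray [444.125 328.75 ] [array([568.1, 417.5]), array([571.5, 253.4]), array([319.8, 241.7]), array([317.1, 402.4])]
lb [ 469.95 -330.05] [array([ 553.5, -221.9]), array([ 581.2, -410.8]), array([ 385.8, -437.7]), array([ 359.3, -249.8])]
lbS [ 481.  -334.5] [array([ 367. , -256.5]), array([ 567.3, -232.7]), array([ 597.2, -412. ]), array([ 392.5, -436.8])]
div [ 556.6 -281.8] [ 370.  -309.4] S [ 381.7 -315.1] [ 566.4 -289.8]
ram [ 549.2 -179.5] [ 555.7 -178.4]
rack [679.875 -30.525] [array([765.3, 112.2]), array([ 787.6, -156.5]), array([ 594.5, -173.6]), array([572.1,  95.8])]
r1 [595.4 189.2]
r2 [498.7 116.8]
bl [414.1  20.9]
orr [376.5 -71.3]
plate [703.3  34.5]
```

The top view puts the bottle cap at crop (391,352), the jar lid at (278,303) and the lunchbox at right. The two cameras agree to about 6 mm, so I take the mean. First I turn the tool to the cutlery's yaw (7.6°).

Emit:
carry_out(targets=[[[0, 0, 0, -0.085], [0, 0, 0, -0.085], [0, 0, 0, -0.085], [0, 0, 0, 0]]], gripper=1)

```text
time: 0.6
eef_pos: [165.2, 602.4, 200.1]
ee_rot: [-0.066, 0.998, -0.0, -0.0]
force: [0.1, 0.2, 0.0]
opening: 1.002
gripper_force: 0.0
```

```bash
cat >> h.py <<'E'
def to(*pts):
    o=bot.get_obs(); r=R.from_quat(o['ee_rot']).as_matrix(); p=np.array(o['eef_pos'])
    print('t',round(o['time'],2),'p',p.round(1),'yaw',np.degrees(np.arctan2(-r[1,0],-r[0,0])).round(2),'open',round(o['opening'],3),'gf',round(o['gripper_force'],1),'F',np.round(o['force'],1))
    for q in pts:
        q=np.array(q,float); print('shift',(r.T@(q-p)/80).round(3)); p=q
E
python3 - <<'E'
from h import *
to((485,-93,200),(485,-93,92))
E
```

```text
t 0.6 p [165.2 602.4 200.1] yaw 7.52 open 1.002 gf 0.0 F [0.1 0.2 0. ]
shift [-2.826e+00 -9.141e+00  8.000e-03]
shift [-1.00e-03  1.00e-03  1.35e+00]
```

Emit:
carry_out(targets=[[[-0.2, -0.65, 0, 0], [-0.2, -0.65, 0, 0], [-0.2, -0.65, 0, 0], [-0.2, -0.65, 0, 0], [-0.2, -0.65, 0, 0]]])

```text
time: 1.23
eef_pos: [279.6, 354.1, 200.7]
ee_rot: [-0.065, 0.998, 0.0, 0.0]
force: [0.9, 0.5, 0.4]
opening: 1.0
gripper_force: 0.0
```

Emit:
carry_out(targets=[[[-0.2, -0.65, 0, 0], [-0.2, -0.65, 0, 0], [-0.2, -0.65, 0, 0], [-0.2, -0.65, 0, 0], [-0.2, -0.65, 0, 0]]])

```text
time: 1.85
eef_pos: [393.4, 106.8, 200.8]
ee_rot: [-0.065, 0.998, 0.0, 0.0]
force: [0.7, 0.3, -0.1]
opening: 0.999
gripper_force: 0.0
```

Emit:
carry_out(targets=[[[-0.2, -0.65, 0, 0], [-0.2, -0.65, 0, 0], [-0.2, -0.65, 0, 0], [0, 0, 0, 0], [0, 0, 0, 0]]])

```text
time: 2.48
eef_pos: [460.1, -39.4, 200.2]
ee_rot: [-0.065, 0.998, 0.001, -0.001]
force: [-0.6, 0.3, 0.3]
opening: 0.997
gripper_force: 0.0
```

Run:
```python
from h import *
to((485,-93,200))
a=snap('scene')['image'][110:300,130:370,::-1]; b=snap('top')['image'][130:290,220:345,::-1]
a=cv2.resize(a,None,fx=1.9,fy=1.9,interpolation=2); b=cv2.resize(b,None,fx=2.25,fy=2.25,interpolation=2)
c=np.zeros((362,750,3),np.uint8); c[:a.shape[0],:a.shape[1]]=a; c[:b.shape[0],460:460+b.shape[1]]=b; cv2.imwrite('pics/p1.png',c)
```

```text
t 2.48 p [460.1 -39.4 200.2] yaw 7.49 open 0.997 gf 0.0 F [-0.6  0.3  0.3]
shift [-0.221 -0.705  0.002]
```

View pics/p1.png

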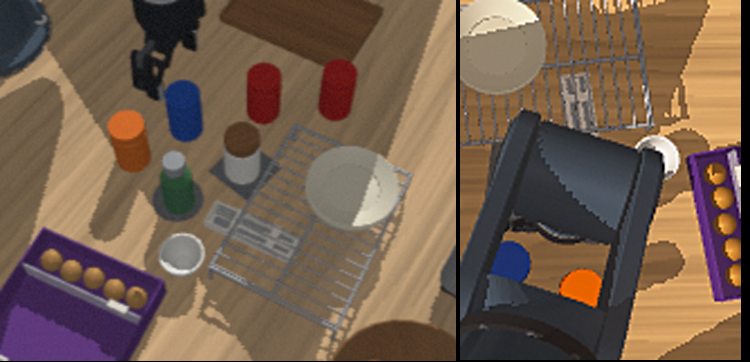

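The scene camera sees the fingers, at (150,75), so it can check alignment. I go above the cap.

Emit:
carry_out(targets=[[[-0.1, -0.35, 0.1, 0], [-0.12, -0.355, 0.3, 0], [0, 0, 0.2, 0], [0, 0, 0, 0], [0, 0, 0, 0]]])

```text
time: 3.2
eef_pos: [485.8, -92.3, 153.1]
ee_rot: [-0.067, 0.998, -0.0, 0.0]
force: [-0.5, 0.2, 0.2]
opening: 1.004
gripper_force: 0.0
```

Run:
```python
from h import *
to((485,-93,92))
d=snap('scene'); p=np.array(bot.get_obs()['eef_pos'])
print([proj(d,p+np.array([0,0,k])).round(1) for k in(0,19,40)], proj(d,(485,-93,120)),proj(d,(485,-93,1)))
a=d['image'][110:250,180:320,::-1]; cv2.imwrite('pics/p2.png',cv2.resize(a,None,fx=4,fy=4,interpolation=2))
```

```text
t 3.2 p [485.8 -92.3 153.1] yaw 7.69 open 1.004 gf 0.0 F [-0.5  0.2  0.2]
shift [ 0.011 -0.007  0.764]
[array([219.9, 186.9]), array([219.3, 182.9]), array([218.6, 178.4])] [220.57392399 193.58627656] [223.94410395 214.88937826]
```

View pics/p2.png

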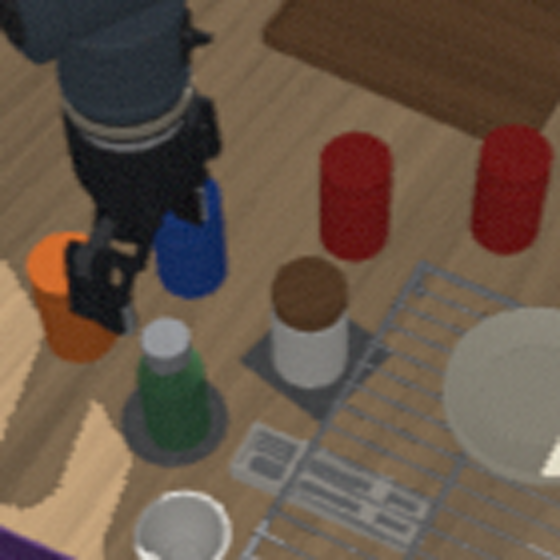

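Run:
```python
from h import *
d=np.load('scene0.npy',allow_pickle=True).item(); p=np.array([485.8,-92.3,153.1]); v=np.array([-.132,.991,0])
for k in(-57,-42,0,42,57): print(k,[((proj(d,p+v*k+[0,0,h])-[180,110])*4).round(0) for h in (0,13,50)])
```

```text
-57 [array([117., 375.]), array([115., 365.]), array([108., 334.])]
-42 [array([128., 357.]), array([126., 346.]), array([120., 315.])]
0 [array([160., 307.]), array([158., 297.]), array([153., 264.])]
42 [array([190., 260.]), array([188., 249.]), array([184., 216.])]
57 [array([200., 243.]), array([199., 232.]), array([195., 199.])]
```

Fingertips appear a bit higher in the picture than predicted, which fits them being farther back while open. I lower around the cap and look again before closing.

Emit:
carry_out(targets=[[[0, 0, 0.3, 0], [0, 0, 0.3, 0], [0, 0, 0.16, 0], [0, 0, 0, 0]]])

```text
time: 3.75
eef_pos: [485.6, -93.0, 91.6]
ee_rot: [-0.067, 0.998, 0.0, -0.0]
force: [-1.1, -0.1, -0.5]
opening: 1.002
gripper_force: 0.0
```

Run:
```python
from h import *
to()
d=snap('scene'); a=d['image'][140:240,180:280,::-1]; cv2.imwrite('pics/p3.png',cv2.resize(a,None,fx=5,fy=5,interpolation=2))
```

```text
t 3.75 p [485.6 -93.   91.6] yaw 7.63 open 1.002 gf 0.0 F [-1.1 -0.1 -0.5]
```

View pics/p3.png

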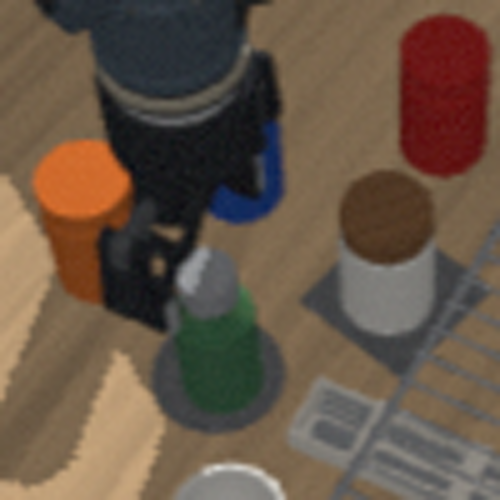

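Run:
```python
from h import *
d=np.load('scene0.npy',allow_pickle=True).item(); p=np.array([485.6,-93,91.6]); u=np.array([.991,.132,0]); v=np.array([-.132,.991,0])
for k in(-45,-57):
  for h in (13,35,60): print(k,h,[((proj(d,p+v*k+u*x+[0,0,h])-[180,140])*5).round(0) for x in(-11,0,11)])
print(((proj(d,[485.6,-93,120])-[180,140])*5))
```

```text
-45 13 [array([148., 340.]), array([166., 348.]), array([184., 356.])]
-45 35 [array([144., 320.]), array([162., 327.]), array([180., 335.])]
-45 60 [array([138., 295.]), array([157., 303.]), array([176., 311.])]
-57 13 [array([137., 358.]), array([155., 366.]), array([173., 374.])]
-57 35 [array([132., 337.]), array([151., 345.]), array([169., 353.])]
-57 60 [array([127., 313.]), array([145., 321.]), array([164., 329.])]
[203.76993152 268.44811797]
```

The cap top lands within about 1 px of the prediction, so the position is good. I close and check that the opening stops near 33/85 = 0.39.

Emit:
carry_out(targets=[[[0, 0, 0, 0], [0, 0, 0, 0], [0, 0, 0, 0], [0, 0, 0, 0], [0, 0, 0, 0]]], gripper=0)

```text
time: 4.42
eef_pos: [485.9, -93.4, 91.9]
ee_rot: [-0.066, 0.998, -0.0, 0.0]
force: [-0.9, 0.1, -0.1]
opening: 0.001
gripper_force: 0.0
```

Emit:
carry_out(targets=[[[0, 0, 0, 0], [0, 0, -0.05, 0], [0, 0, -0.1, 0], [0, 0, 0, 0]]])

```text
time: 4.92
eef_pos: [486.6, -93.6, 104.7]
ee_rot: [-0.066, 0.998, -0.0, 0.001]
force: [-0.8, 0.5, -0.0]
opening: 0.002
gripper_force: 0.0
```

Run:
```python
from h import *
to()
d=snap('scene'); a=d['image'][140:240,180:280,::-1]; cv2.imwrite('pics/p4.png',cv2.resize(a,None,fx=5,fy=5,interpolation=2))
```

```text
t 4.92 p [486.6 -93.6 104.7] yaw 7.61 open 0.002 gf 0.0 F [-0.8  0.5 -0. ]
```

View pics/p4.png

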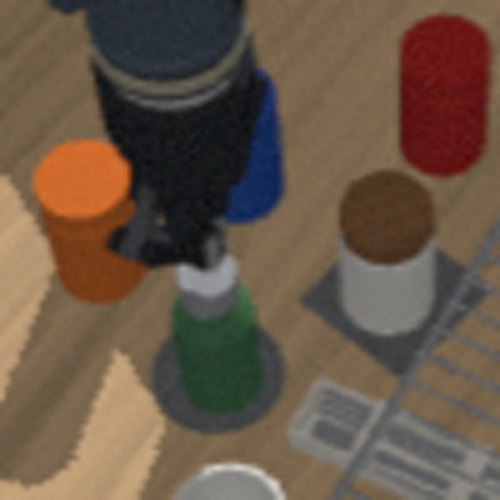

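The fingers shut on nothing and sit just behind the cap at (200,265). The tool frame and the cameras disagree, so I check the start pose and the base against the pictures I already have.

Run:
```python
from h import *
t=np.load('top0.npy',allow_pickle=True).item(); s=np.load('scene0.npy',allow_pickle=True).item()
print('start tcp top',proj(t,(165,602,200)),'scene',proj(s,(165,602,200)))
print('base',proj(t,(0,0,0)),proj(s,(0,0,0)),'z100',proj(t,(0,0,100)),proj(s,(0,0,100)))
for p in((0,0,0),): print(ray(t,253,385,0),ray(s,125,130,0),ray(s,125,140,0))
a=t['image'][340:384,:60]; print(a[25,::6].tolist())
d=snap('top'); b=d['image'][:,:,::-1]; print(proj(d,(486.6,-93.6,104.7)))
o=np.zeros((384,780,3),np.uint8); o[:,:512]=b; e=cv2.resize(s['image'][60:170,60:190,::-1],None,fx=2,fy=2); o[:220,515:775]=e; cv2.imwrite('pics/p5.png',o)
```

```text
start tcp top [  2.05584136 353.1691356 ] scene [261.46476174  -0.68993319]
base [251.77169933 391.27459929] [124.7693542  126.91393121] z100 [251.88944005 404.97527703] [115.69744245 105.90966288]
[16.77895701 -3.87427188  0.        ] [ 1.02704854e+01 -9.77159673e+00 -1.13686838e-13] [ 40.70565011 -42.09038814   0.        ]
[[8, 8, 9], [11, 10, 11], [126, 90, 54], [124, 90, 55], [123, 89, 55], [123, 90, 55], [121, 88, 54], [120, 86, 51], [121, 88, 53], [118, 86, 51]]
[281.57591014 219.38846252]
```

View pics/p5.png

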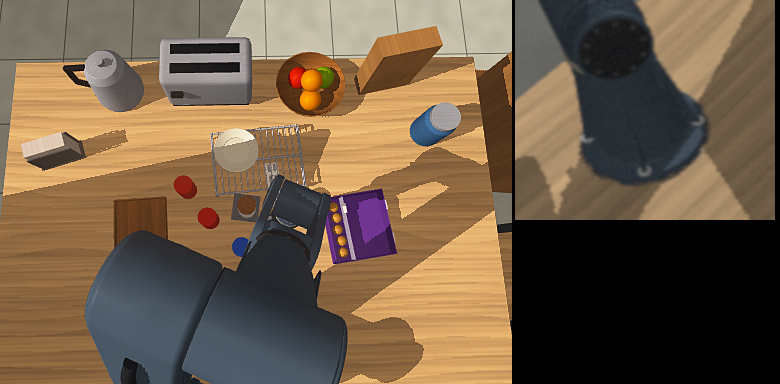

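Base matches the cameras, so the fault is in the tool position. I will touch the table with shut fingers at a clear spot. That gives the true height, and a picture there gives the true x and y.

Emit:
carry_out(targets=[[[0, 0, -0.6, 0], [0, 0, -0.6, 0], [0.1, 0.6, 0, 0], [0.1, 0.6, 0, 0], [0.1, 0.6, 0, 0]]])

```text
time: 5.65
eef_pos: [442.4, 47.3, 199.9]
ee_rot: [-0.066, 0.998, 0.0, 0.0]
force: [0.1, 0.2, -0.2]
opening: -0.002
gripper_force: 0.0
```

Emit:
carry_out(targets=[[[0, 0.6, 0, 0], [0, 0.6, 0.1, 0], [0, 0.5, 0.6, 0], [0, 0, 0.6, 0], [0, 0, 0.6, 0]]])

```text
time: 6.28
eef_pos: [425.1, 181.8, 46.6]
ee_rot: [-0.067, 0.998, 0.0, 0.001]
force: [0.3, -0.2, 0.1]
opening: -0.002
gripper_force: 0.0
```

Emit:
carry_out(targets=[[[0, 0, 0.2, 0], [0, 0, 0, 0], [0, 0, 0, 0]]])

```text
time: 6.65
eef_pos: [425.6, 181.0, 32.4]
ee_rot: [-0.066, 0.998, 0.0, 0.001]
force: [-0.2, 0.1, 0.8]
opening: 0.0
gripper_force: 0.0
```

Run:
```python
from h import *
to()
d=snap('scene'); p=np.array(bot.get_obs()['eef_pos']); q=proj(d,p); print(q)
c=(q-[70,60]).astype(int).clip(0); a=d['image'][c[1]:c[1]+110,c[0]:c[0]+140,::-1]; print(c); cv2.imwrite('pics/p6.png',cv2.resize(a,None,fx=5,fy=5,interpolation=2))
```

```text
t 6.65 p [425.6 181.   32.4] yaw 7.6 open 0.0 gf 0.0 F [-0.2  0.1  0.8]
[258.05662687 139.03365303]
[188  79]
```

View pics/p6.png

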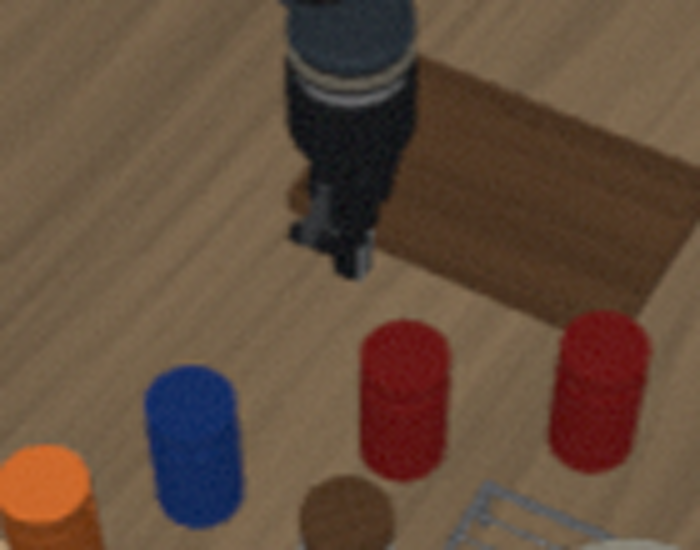

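The tip is at px (258.4,134.6), about 4.5 px above the prediction. I lower in small steps and watch the force.

Emit:
carry_out(targets=[[[0, 0, 0.1, 0], [0, 0, 0.1, 0], [0, 0, 0.1, 0], [0, 0, 0.05, 0], [0, 0, 0, 0]]])

```text
time: 7.32
eef_pos: [424.7, 180.9, 3.3]
ee_rot: [-0.066, 0.998, -0.0, -0.001]
force: [-0.0, -0.4, -0.8]
opening: 0.0
gripper_force: 0.0
```

Emit:
carry_out(targets=[[[0, 0, 0.04, 0], [0, 0, 0.03, 0], [0, 0, 0, 0]]])

```text
time: 7.7
eef_pos: [425.0, 181.0, -1.9]
ee_rot: [-0.066, 0.998, -0.0, -0.0]
force: [0.3, 0.4, 0.6]
opening: 0.005
gripper_force: 0.0
```

No contact at −2, so the true tip is higher than reported. I continue gently.

Emit:
carry_out(targets=[[[0, 0, 0.03, 0], [0, 0, 0.03, 0], [0, 0, 0.03, 0], [0, 0, 0, 0]]])

```text
time: 8.2
eef_pos: [424.9, 180.9, -9.2]
ee_rot: [-0.066, 0.998, -0.0, -0.0]
force: [-0.3, 0.5, 0.2]
opening: -0.002
gripper_force: 0.0
```

Emit:
carry_out(targets=[[[0, 0, 0.03, 0], [0, 0, 0.03, 0], [0, 0, 0, 0]]])

```text
time: 8.57
eef_pos: [424.9, 180.9, -14.0]
ee_rot: [-0.066, 0.998, -0.0, -0.0]
force: [0.3, -0.6, -0.3]
opening: 0.003
gripper_force: 0.0
```

Run:
```python
from h import *
to()
d=snap('scene'); p=np.array(bot.get_obs()['eef_pos']); q=proj(d,p); print(q)
c=np.array([198,89]); a=d['image'][c[1]:c[1]+80,c[0]:c[0]+110,::-1]; cv2.imwrite('pics/p7.png',cv2.resize(a,None,fx=7,fy=7,interpolation=2))
```

```text
t 8.57 p [424.9 180.9 -14. ] yaw 7.6 open 0.003 gf 0.0 F [ 0.3 -0.6 -0.3]
[257.83667922 147.9804266 ]
```

View pics/p7.png

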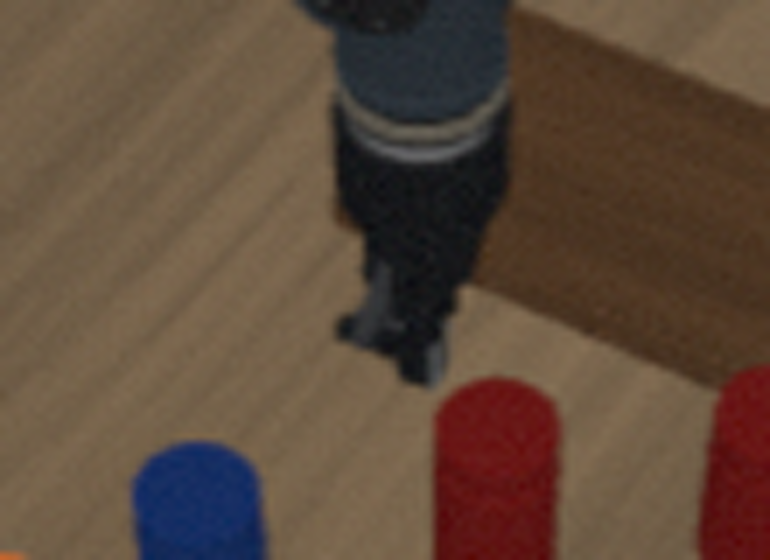

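Emit:
carry_out(targets=[[[0, 0, 0.03, 0], [0, 0, 0.03, 0], [0, 0, 0, 0]]])

```text
time: 9.0
eef_pos: [424.9, 180.9, -18.8]
ee_rot: [-0.066, 0.998, -0.0, -0.0]
force: [0.5, -0.1, 0.2]
opening: -0.001
gripper_force: 0.0
```

Emit:
carry_out(targets=[[[0, 0, 0.025, 0], [0, 0, 0.025, 0], [0, 0, 0, 0]]])

```text
time: 9.38
eef_pos: [425.0, 180.9, -22.8]
ee_rot: [-0.066, 0.998, -0.0, -0.0]
force: [-0.6, 0.6, -0.4]
opening: -0.004
gripper_force: 0.0
```

Emit:
carry_out(targets=[[[0, 0, 0.025, 0], [0, 0, 0.025, 0], [0, 0, 0, 0]]])

```text
time: 9.75
eef_pos: [424.9, 180.9, -26.8]
ee_rot: [-0.066, 0.998, -0.0, -0.0]
force: [0.5, 0.6, -0.2]
opening: 0.001
gripper_force: 0.0
```

Emit:
carry_out(targets=[[[0, 0, 0.025, 0], [0, 0, 0.025, 0], [0, 0, 0, 0]]])

```text
time: 10.12
eef_pos: [425.1, 181.0, -30.6]
ee_rot: [-0.066, 0.998, 0.0, 0.0]
force: [-0.7, 0.4, 0.3]
opening: 0.004
gripper_force: 0.4
```

Emit:
carry_out(targets=[[[0, 0, 0.025, 0], [0, 0, 0, 0]]])

```text
time: 10.38
eef_pos: [425.1, 181.0, -30.7]
ee_rot: [-0.066, 0.998, 0.0, 0.001]
force: [-1.7, -1.5, 21.0]
opening: 0.001
gripper_force: 10.3
```

Run:
```python
from h import *
to(); o=bot.get_obs(); print(np.round(o['joints'],3), np.round(o['moment'],2))
d=snap('scene'); p=np.array(o['eef_pos']); print(proj(d,p), proj(d,p+[0,0,33]))
c=np.array([218,109]); a=d['image'][c[1]:c[1]+60,c[0]:c[0]+80,::-1]; cv2.imwrite('pics/p8.png',cv2.resize(a,None,fx=7,fy=7,interpolation=2))
```

```text
t 10.38 p [425.1 181.  -30.7] yaw 7.61 open 0.001 gf 10.3 F [-1.7 -1.5 21. ]
[ 0.16   0.756  1.992 -0.     0.392 -1.544] [-0.12  0.32 -0.03]
[257.90421609 151.12848271] [257.87394972 144.91887738]
```

View pics/p8.png

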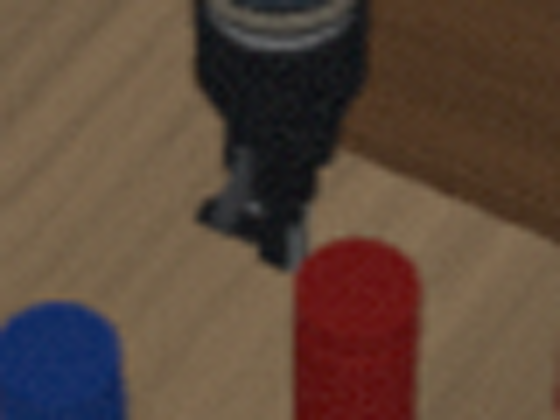

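Contact came at reading −30.7, so the true tip height is the reading + 31 mm. x and y agree to about 4 mm, with the scene camera reading high in x, so I trust the top camera there. Back to the bottle.

Emit:
carry_out(targets=[[[0, 0, -0.7, 0], [0, 0, -0.7, 0], [0, 0, -0.7, 0], [0, -0.7, 0, 0], [0, -0.7, 0, 0]]], gripper=1)

```text
time: 11.05
eef_pos: [440.6, 69.3, 136.5]
ee_rot: [-0.068, 0.998, -0.0, 0.002]
force: [1.1, 0.1, 0.1]
opening: 0.996
gripper_force: 0.0
```

Emit:
carry_out(targets=[[[-0.1, -0.7, 0, 0], [-0.1, -0.7, 0, 0], [-0.07, -0.6, 0, 0], [0, 0, 0, 0]]])

```text
time: 11.55
eef_pos: [484.1, -89.4, 135.4]
ee_rot: [-0.064, 0.998, -0.001, 0.001]
force: [-0.5, 0.1, 0.3]
opening: 0.995
gripper_force: 0.0
```

Run:
```python
from h import *
to((483.5,-93.5,61))
```

```text
t 11.55 p [484.1 -89.4 135.4] yaw 7.32 open 0.995 gf 0.0 F [-0.5  0.1  0.3]
shift [ 0.016 -0.048  0.93 ]
```

Emit:
carry_out(targets=[[[0, -0.03, 0.35, 0], [0, 0, 0.35, 0], [0, 0, 0.22, 0], [0, 0, 0, 0]]])

```text
time: 12.05
eef_pos: [481.0, -86.6, 60.6]
ee_rot: [-0.067, 0.998, 0.001, -0.002]
force: [-0.2, 0.0, 0.9]
opening: 1.0
gripper_force: 0.0
```

Emit:
carry_out(targets=[[[0, 0, 0, 0], [0, 0, 0, 0], [0, 0, 0, 0], [0, 0, 0, 0], [0, 0, 0, 0]]], gripper=0)

```text
time: 12.68
eef_pos: [483.8, -88.9, 62.7]
ee_rot: [-0.066, 0.998, -0.001, 0.001]
force: [-0.6, -1.7, 5.8]
opening: 0.36
gripper_force: 59.1
```

Bottle cap held (opening 0.36, 59 N). Lift straight up.

Emit:
carry_out(targets=[[[0, 0, -0.2, 0], [0, 0, -0.4, 0], [0, 0, -0.4, 0], [0, 0, -0.4, 0], [0, 0, 0, 0]]])

```text
time: 13.3
eef_pos: [483.9, -88.4, 175.3]
ee_rot: [-0.066, 0.998, -0.001, 0.002]
force: [-0.1, -0.3, -3.6]
opening: 0.356
gripper_force: 60.1
```

Run:
```python
from h import *
to((394,326,172))
```

```text
t 13.3 p [483.9 -88.4 175.3] yaw 7.6 open 0.356 gf 60.1 F [-0.1 -0.3 -3.6]
shift [0.429 5.284 0.03 ]
```

Emit:
carry_out(targets=[[[0, 0.2, 0, 0], [0.04, 0.4, 0, 0], [0.04, 0.5, 0, 0], [0.04, 0.5, 0, 0], [0.04, 0.5, 0, 0]]])

```text
time: 13.92
eef_pos: [445.1, 78.9, 171.9]
ee_rot: [-0.066, 0.998, 0.001, -0.003]
force: [-0.4, -0.4, -3.6]
opening: 0.352
gripper_force: 59.9
```

Emit:
carry_out(targets=[[[0.04, 0.5, 0, 0], [0.04, 0.5, 0, 0], [0.04, 0.5, 0, 0], [0.04, 0.5, 0, 0], [0.04, 0.5, 0, 0]]])

```text
time: 14.55
eef_pos: [402.5, 274.1, 171.7]
ee_rot: [-0.067, 0.998, -0.001, -0.003]
force: [-0.0, 0.3, -2.4]
opening: 0.352
gripper_force: 59.9
```

Emit:
carry_out(targets=[[[0.04, 0.4, 0, 0], [0.03, 0.28, 0, 0], [0, 0, 0, 0], [0, 0, 0, 0]]])

```text
time: 15.05
eef_pos: [391.2, 325.3, 172.4]
ee_rot: [-0.067, 0.998, -0.001, -0.002]
force: [-0.2, -0.1, -2.8]
opening: 0.353
gripper_force: 59.9
```

Run:
```python
from h import *
to((394,326,69))
d=snap('scene'); np.save('s2.npy',d,allow_pickle=True)
```

```text
t 15.05 p [391.2 325.3 172.4] yaw 7.64 open 0.353 gf 59.9 F [-0.2 -0.1 -2.8]
shift [-0.041  0.005  1.292]
```

Emit:
carry_out(targets=[[[-0.04, 0, 0.4, 0], [0, 0, 0.4, 0], [0, 0, 0.3, 0], [0, 0, 0.1, 0], [0, 0, 0, 0]]])

```text
time: 15.72
eef_pos: [396.0, 325.9, 77.6]
ee_rot: [-0.066, 0.998, -0.0, -0.0]
force: [-0.2, -0.3, -2.6]
opening: 0.355
gripper_force: 60.1
```

Emit:
carry_out(targets=[[[0, 0, 0.04, 0], [0, 0, 0.03, 0], [0, 0, 0, 0]]])

```text
time: 16.1
eef_pos: [396.0, 326.5, 72.5]
ee_rot: [-0.066, 0.998, 0.0, 0.0]
force: [0.4, 0.1, -2.5]
opening: 0.357
gripper_force: 60.1
```

Emit:
carry_out(targets=[[[0, 0, 0.03, 0], [0, 0, 0.02, 0], [0, 0, 0, 0]]])

```text
time: 16.48
eef_pos: [395.8, 326.3, 68.0]
ee_rot: [-0.066, 0.998, -0.0, -0.0]
force: [0.3, -0.1, -2.8]
opening: 0.359
gripper_force: 60.1
```

Emit:
carry_out(targets=[[[0, 0, 0.02, 0], [0, 0, 0.01, 0], [0, 0, 0, 0]]])

```text
time: 16.85
eef_pos: [396.6, 326.5, 66.7]
ee_rot: [-0.066, 0.998, 0.0, 0.001]
force: [-0.6, -0.8, 4.7]
opening: 0.356
gripper_force: 60.9
```

The bottle stands on the tray floor. Release, rise and go to the jar.

Emit:
carry_out(targets=[[[0, 0, 0, 0], [0, 0, 0, 0], [0, 0, 0, 0], [0, 0, 0, 0]]], gripper=0.8)

```text
time: 17.35
eef_pos: [395.9, 326.4, 65.7]
ee_rot: [-0.066, 0.998, -0.0, -0.0]
force: [0.3, -0.3, 0.3]
opening: 0.806
gripper_force: 0.0
```

Emit:
carry_out(targets=[[[0, 0, -0.3, 0], [0, 0, -0.6, 0], [0, 0, -0.4, 0], [0, -0.4, 0, 0], [-0.3, -0.6, 0, 0]]], gripper=1)

```text
time: 17.98
eef_pos: [429.1, 250.4, 170.4]
ee_rot: [-0.068, 0.998, 0.0, -0.0]
force: [1.2, 0.8, 0.2]
opening: 0.996
gripper_force: 0.0
```

Emit:
carry_out(targets=[[[-0.3, -0.6, 0, 0], [-0.3, -0.6, 0, 0], [-0.2, -0.6, 0, 0], [-0.1, -0.6, 0, 0], [0, 0, 0, 0]]])

```text
time: 18.6
eef_pos: [528.6, 66.4, 169.7]
ee_rot: [-0.064, 0.998, -0.0, 0.0]
force: [-1.0, 0.5, 0.3]
opening: 0.999
gripper_force: 0.0
```

Run:
```python
from h import *
to((533,5.5,170),(533,5.5,17))
t=snap('scene','p9.png');
```

```text
t 18.6 p [528.6  66.4 169.7] yaw 7.31 open 0.999 gf 0.0 F [-1.   0.5  0.3]
shift [ 0.042 -0.762 -0.003]
shift [2.000e-03 1.000e-03 1.912e+00]
```

View pics/p9.png

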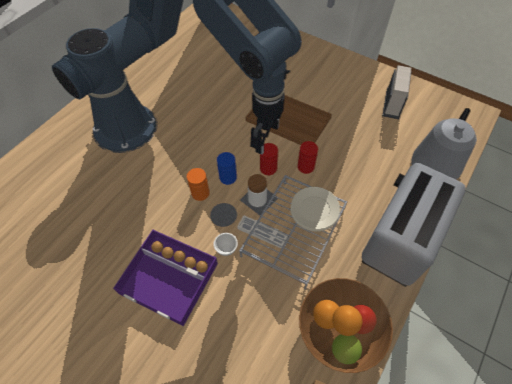

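The bottle is off its coaster, the tool is over the red look-alikes, and the jar is at (257,190) as before. On to the jar.

Emit:
carry_out(targets=[[[0.02, -0.4, 0, 0], [0.02, -0.36, 0, 0], [0, 0, 0.4, 0], [0, 0, 0.5, 0], [0, 0, 0, 0]]])

```text
time: 19.27
eef_pos: [528.7, 10.7, 95.5]
ee_rot: [-0.067, 0.998, 0.001, -0.004]
force: [-1.0, 0.1, -0.3]
opening: 1.0
gripper_force: 0.0
```

Run:
```python
from h import *
to((533,5.5,17))
```

```text
t 19.27 p [528.7  10.7  95.5] yaw 7.69 open 1.0 gf 0.0 F [-1.   0.1 -0.3]
shift [-0.052 -0.075  0.98 ]
```

Emit:
carry_out(targets=[[[0, 0, 0.2, 0], [0, 0, 0, 0], [0, 0, 0, 0]]])

```text
time: 19.65
eef_pos: [532.6, 8.9, 82.6]
ee_rot: [-0.066, 0.998, -0.0, 0.001]
force: [0.3, 0.8, 1.4]
opening: 1.0
gripper_force: 0.0
```

Run:
```python
from h import *
to((533,5.5,17))
```

```text
t 19.65 p [532.6   8.9  82.6] yaw 7.62 open 1.0 gf 0.0 F [0.3 0.8 1.4]
shift [ 0.002 -0.043  0.82 ]
```

Emit:
carry_out(targets=[[[0, -0.02, 0.3, 0], [0, -0.02, 0.3, 0], [0, 0, 0.22, 0], [0, 0, 0, 0], [0, 0, 0, 0]]])

```text
time: 20.27
eef_pos: [533.2, 5.5, 17.1]
ee_rot: [-0.066, 0.998, -0.0, 0.001]
force: [0.5, 0.5, -0.6]
opening: 0.997
gripper_force: 0.0
```

Emit:
carry_out(targets=[[[0, 0, 0, 0], [0, 0, 0, 0], [0, 0, 0, 0], [0, 0, 0, 0], [0, 0, 0, 0]]], gripper=0)

```text
time: 20.9
eef_pos: [533.0, 5.9, 17.6]
ee_rot: [-0.066, 0.998, -0.0, 0.001]
force: [-0.9, 1.6, 6.8]
opening: 0.639
gripper_force: 62.2
```

Emit:
carry_out(targets=[[[0, 0, -0.1, 0], [0, 0, -0.3, 0], [0, 0, -0.5, 0], [0, 0, -0.5, 0], [0, 0, -0.4, 0]]])

```text
time: 21.52
eef_pos: [532.0, 5.7, 161.7]
ee_rot: [-0.066, 0.998, -0.0, 0.0]
force: [0.7, 0.3, -3.7]
opening: 0.636
gripper_force: 64.5
```

Run:
```python
from h import *
to((494,332,165))
```

```text
t 21.52 p [532.    5.7 161.7] yaw 7.61 open 0.636 gf 64.5 F [ 0.7  0.3 -3.7]
shift [-0.069  4.106 -0.042]
```

Emit:
carry_out(targets=[[[0, 0.2, 0, 0], [0, 0.4, 0, 0], [-0.01, 0.5, 0, 0], [-0.01, 0.5, 0, 0], [-0.01, 0.5, 0, 0]]])

```text
time: 22.15
eef_pos: [509.9, 174.4, 157.9]
ee_rot: [-0.066, 0.998, 0.0, -0.002]
force: [0.4, -0.1, -3.9]
opening: 0.636
gripper_force: 64.5
```

Emit:
carry_out(targets=[[[-0.01, 0.5, 0, 0], [-0.01, 0.5, 0, 0], [-0.01, 0.5, 0, 0], [-0.01, 0.35, 0, 0], [0, 0.15, 0, 0]]])

```text
time: 22.78
eef_pos: [491.9, 333.0, 157.8]
ee_rot: [-0.068, 0.998, -0.001, -0.002]
force: [0.2, -1.8, -3.6]
opening: 0.634
gripper_force: 64.5
```

Emit:
carry_out(targets=[[[0, 0, 0.2, 0], [0, 0, 0.4, 0], [0, 0, 0.4, 0], [0, 0, 0.3, 0], [0, 0, 0.2, 0]]])

```text
time: 23.4
eef_pos: [493.3, 329.5, 37.6]
ee_rot: [-0.066, 0.998, -0.001, -0.002]
force: [0.2, 0.2, -3.6]
opening: 0.637
gripper_force: 64.5
```

Emit:
carry_out(targets=[[[0, 0, 0.1, 0], [0, 0, 0, 0]]])

```text
time: 23.65
eef_pos: [494.5, 331.1, 31.8]
ee_rot: [-0.066, 0.998, -0.0, -0.0]
force: [-0.1, -1.0, -3.7]
opening: 0.636
gripper_force: 64.5
```

Contact is expected near a reading of 21–22.

Emit:
carry_out(targets=[[[0, 0, 0.06, 0], [0, 0, 0.03, 0], [0, 0, 0.02, 0], [0, 0, 0, 0]]])

```text
time: 24.15
eef_pos: [494.5, 331.6, 23.5]
ee_rot: [-0.066, 0.998, 0.0, 0.0]
force: [-1.1, -0.0, -3.8]
opening: 0.635
gripper_force: 64.5
```

Emit:
carry_out(targets=[[[0, 0, 0.015, 0], [0, 0, 0, 0]]])

```text
time: 24.4
eef_pos: [494.5, 331.5, 22.2]
ee_rot: [-0.066, 0.998, -0.0, -0.0]
force: [-0.3, 0.9, -3.6]
opening: 0.636
gripper_force: 64.5
```

Emit:
carry_out(targets=[[[0, 0, 0.015, 0], [0, 0, 0.01, 0], [0, 0, 0, 0]]])

```text
time: 24.78
eef_pos: [494.9, 331.7, 21.6]
ee_rot: [-0.066, 0.998, 0.0, 0.001]
force: [-2.1, -0.4, 5.2]
opening: 0.629
gripper_force: 65.2
```

Standing. Release, rise and look with the top camera, by code.

Emit:
carry_out(targets=[[[0, 0, 0, 0], [0, 0, 0, 0], [0, 0, 0, 0], [0, 0, 0, 0]]], gripper=1)

```text
time: 25.28
eef_pos: [494.6, 331.5, 20.1]
ee_rot: [-0.066, 0.998, 0.0, -0.0]
force: [-0.2, -0.0, -0.7]
opening: 1.0
gripper_force: 0.0
```

Emit:
carry_out(targets=[[[0, 0, -0.3, 0], [0, 0, -0.5, 0], [0, 0, -0.6, 0], [0, 0, -0.4, 0], [0, 0, 0, 0]]])

```text
time: 25.9
eef_pos: [496.5, 332.4, 167.2]
ee_rot: [-0.066, 0.998, 0.001, 0.003]
force: [-0.8, -0.2, 0.2]
opening: 0.997
gripper_force: 0.0
```

Run:
```python
from h import *
to((520,-91,165))
d=snap('top'); s=snap('scene'); np.save('top1.npy',d,allow_pickle=True); np.save('scene1.npy',s,allow_pickle=True)
t=cv2.resize(d['image'][180:260,200:310,::-1],None,fx=3.5,fy=3.5,interpolation=2); a=cv2.resize(s['image'][60:260,190:330,::-1],None,fx=2.8,fy=2.8,interpolation=2)
c=np.zeros((560,790,3),np.uint8); c[:a.shape[0],:392]=a; c[:t.shape[0],400:400+t.shape[1]]=t; cv2.imwrite('pics/p10.png',c)
```

```text
t 25.9 p [496.5 332.4 167.2] yaw 7.61 open 0.997 gf 0.0 F [-0.8 -0.2  0.2]
shift [ 0.41  -5.285  0.016]
```

View pics/p10.png

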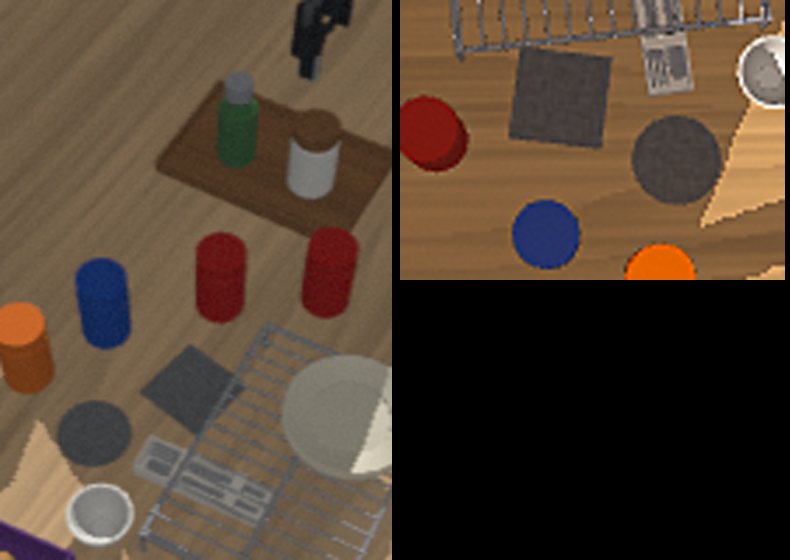

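Both stand upright on the tray and both coasters are bare: the round one at inset (677,160), the square one at (561,96). I compute their centres by colour, with the placed bottle and jar as a calibration check.

Run:
```python
from h import *
t=np.load('top1.npy',allow_pickle=True).item(); s=np.load('scene1.npy',allow_pickle=True).item()
print('cal bottle S',ray(s,275.4,89.6,124)[:2],'true 396 326.5; jar S',ray(s,303.2,104.3,99)[:2],'true 494.5 331.6')
for n,d,w in(('T',t,[(228,190,265,225),(264,208,294,242)]),('S',s,[(236,180,280,218),(207,200,240,229)])):
    im=d['image'].astype(int); g=(im.max(2)-im.min(2)<20)&(im.mean(2)<100)
    for x0,y0,x1,y1 in w:
        m=g[y0:y1,x0:x1].astype(np.uint8); k,l,st,c=cv2.connectedComponentsWithStats(m); i=1+st[1:,4].argmax()
        print(n,st[i],ray(d,c[i][0]+x0,c[i][1]+y0,1)[:2].round(1))
print('top near corners', [ray(t,200+(u-400)/3.5,180+v/3.5,18)[:2].round(1) for u,v in((648,94),(693,89))])
```

```text
cal bottle S [402.60303932 318.35380241] true 396 326.5; jar S [498.90910159 333.51391184] true 494.5 331.6
T [  3   0  29  32 692] [537.   10.7]
T [  2   5  26  25 490] [479.  -92.6]
S [  4   3  40  35 724] [543.9  10.8]
S [  3   3  27  24 496] [482.  -93.2]
top near corners [array([535. , -69.1]), array([ 538.8, -109.2])]
```

Run:
```python
from h import *
to((562.5,-86.2,150),(562.5,-86.2,-31))
t=np.load('top1.npy',allow_pickle=True).item()
print([ray(t,200+(u-400)/3.5,180+v/3.5,1)[:2].round(1) for u,v in((561.5,96.5),(677,160))])
```

```text
t 26.0 p [494.1 331.3 163.9] yaw 7.61 open 1.0 gf 0.0 F [-0.2 -0.1 -0.1]
shift [-0.157 -5.286  0.174]
shift [-1.000e-03  0.000e+00  2.262e+00]
[array([536.4,   8. ]), array([477.4, -94.3])]
```

Emit:
carry_out(targets=[[[-0.02, -0.6, 0, 0], [-0.02, -0.7, 0, 0], [-0.02, -0.7, 0, 0], [-0.02, -0.7, 0, 0], [-0.02, -0.7, 0, 0]]], gripper=0.75)

```text
time: 26.62
eef_pos: [537.2, 61.3, 162.3]
ee_rot: [-0.066, 0.998, 0.0, -0.002]
force: [-0.4, 0.5, -0.6]
opening: 0.753
gripper_force: 0.0
```

Emit:
carry_out(targets=[[[-0.02, -0.7, 0.1, 0], [-0.02, -0.7, 0.1, 0], [-0.02, -0.48, 0.3, 0], [0, 0, 0.5, 0], [0, 0, 0, 0]]])

```text
time: 27.25
eef_pos: [558.9, -84.7, 79.9]
ee_rot: [-0.066, 0.998, 0.002, -0.005]
force: [-0.6, -0.3, -0.0]
opening: 0.749
gripper_force: 0.0
```

Emit:
carry_out(targets=[[[0, 0, 0.2, 0], [0, 0, 0, 0], [0, 0, 0, 0]]])

```text
time: 27.62
eef_pos: [563.7, -85.1, 69.0]
ee_rot: [-0.067, 0.998, -0.0, 0.001]
force: [-0.0, 0.1, 0.3]
opening: 0.748
gripper_force: 0.0
```

Run:
```python
from h import *
to((562.5,-86.2,-31))
```

```text
t 27.62 p [563.7 -85.1  69. ] yaw 7.67 open 0.748 gf 0.0 F [-0.   0.1  0.3]
shift [ 0.019 -0.011  1.25 ]
```

Emit:
carry_out(targets=[[[0.01, -0.01, 0.3, 0], [0, 0, 0.3, 0], [0, 0, 0.3, 0], [0, 0, 0, 0]]])

```text
time: 28.12
eef_pos: [561.8, -85.9, -4.3]
ee_rot: [-0.067, 0.998, 0.0, -0.001]
force: [1.0, 0.1, 0.2]
opening: 0.749
gripper_force: 0.0
```

Emit:
carry_out(targets=[[[0.01, 0, 0.15, 0], [0, 0, 0.1, 0], [0, 0, 0.09, 0], [0, 0, 0, 0]]])

```text
time: 28.62
eef_pos: [561.3, -86.4, -31.5]
ee_rot: [-0.066, 0.998, 0.0, -0.0]
force: [0.2, -0.2, 1.1]
opening: 0.749
gripper_force: 0.0
```

Emit:
carry_out(targets=[[[0, 0, 0, 0], [0, 0, 0, 0], [0, 0, 0, 0], [0, 0, 0, 0]]], gripper=0)

```text
time: 29.12
eef_pos: [562.1, -86.6, -30.5]
ee_rot: [-0.066, 0.998, -0.0, 0.0]
force: [-0.1, -1.0, 4.4]
opening: 0.454
gripper_force: 62.1
```

Holder gripped (0.454 ≈ 39 mm). Slide it out 110 mm.

Emit:
carry_out(targets=[[[0.1, 0, 0, 0], [0.25, 0, 0, 0], [0.3, 0, 0, 0], [0.3, 0, 0, 0], [0.3, 0, 0, 0]]])

```text
time: 29.75
eef_pos: [463.8, -100.8, -30.4]
ee_rot: [-0.066, 0.998, -0.001, 0.002]
force: [2.3, -0.0, 1.4]
opening: 0.452
gripper_force: 61.8
```

Emit:
carry_out(targets=[[[0.15, 0, 0, 0], [0, 0, 0, 0], [0, 0, 0, 0]]])

```text
time: 30.12
eef_pos: [449.5, -101.9, -30.5]
ee_rot: [-0.066, 0.998, -0.0, -0.001]
force: [-3.7, -5.7, 8.9]
opening: 0.454
gripper_force: 62.7
```

Emit:
carry_out(targets=[[[0, 0, 0, 0], [0, 0, 0, 0], [0, 0, 0, 0]]], gripper=0.75)

```text
time: 30.5
eef_pos: [450.2, -101.0, -31.3]
ee_rot: [-0.066, 0.998, 0.0, -0.0]
force: [0.0, 0.8, -0.9]
opening: 0.752
gripper_force: 0.0
```

Run:
```python
from h import *
to()
d=snap('scene'); im=d['image'].astype(int)
print([proj(d,(x,y,18)).round(0) for x,y in((428,-104),(567,-86))])
g=((im.max(2)-im.min(2)<25)&(im.mean(2)>110)).astype(np.uint8); k,l,st,c=cv2.connectedComponentsWithStats(g)
for i in range(1,k):
    if 60<st[i,4]<900 and 150<c[i][0]<300 and 150<c[i][1]<300: print(st[i],c[i].round(1),ray(d,*c[i],18)[:2].round(1))
```

```text
t 30.5 p [ 450.2 -101.   -31.3] yaw 7.62 open 0.752 gf 0.0 F [ 0.   0.8 -0.9]
[array([206., 206.]), array([248., 224.])]
[210 203  42  30 455] [231.5 218.5] [516.8 -97.5]
[214 233  24  23 422] [225.4 243.7] [ 548.5 -171.8]
[239 240  21  20  91] [248. 251.] [ 613.3 -155.5]
[143 249  60  28 135] [176.9 264.5] [ 474.6 -293.5]
```

The holder is out, its far end near px (250,228) clear of the rack. I regrip at its centre, 45 mm forward, so it stays level.

Emit:
carry_out(targets=[[[-0.2, 0, 0, 0], [-0.25, 0, 0, 0], [-0.12, 0, 0, 0], [0, 0, 0, 0], [0, 0, 0, 0]]])

```text
time: 31.18
eef_pos: [494.6, -94.9, -31.2]
ee_rot: [-0.066, 0.998, 0.0, -0.001]
force: [-1.3, 0.8, -0.7]
opening: 0.749
gripper_force: 0.0
```

Emit:
carry_out(targets=[[[0, 0, 0, 0], [0, 0, 0, 0], [0, 0, 0, 0], [0, 0, 0, 0]]], gripper=0)

```text
time: 31.68
eef_pos: [495.2, -95.3, -30.7]
ee_rot: [-0.066, 0.998, 0.0, -0.0]
force: [-1.9, 0.3, 5.2]
opening: 0.452
gripper_force: 62.2
```

Emit:
carry_out(targets=[[[0, 0, -0.1, 0], [0, 0, -0.4, 0], [0, 0, -0.5, 0], [0, 0, -0.3, 0], [0, 0, 0, 0]]])

```text
time: 32.3
eef_pos: [497.3, -95.8, 74.7]
ee_rot: [-0.066, 0.998, -0.001, 0.002]
force: [0.8, -0.2, -0.8]
opening: 0.452
gripper_force: 61.5
```

Run:
```python
from h import *
to((474,-361,70))
d=snap('scene'); im=d['image'].astype(int)
print([proj(d,(x,y,118)).round(0) for x,y in((426,-104),(565,-86))])
g=((im.max(2)-im.min(2)<25)&(im.mean(2)>110)).astype(np.uint8); k,l,st,c=cv2.connectedComponentsWithStats(g)
for i in range(1,k):
    if 60<st[i,4]<900 and 150<c[i][0]<300 and 150<c[i][1]<300: print(st[i],c[i].round(1))
# divider & purple floor, both cams
t=np.load('top1.npy',allow_pickle=True).item()
for n,D in(('T',t),('S',np.load('scene1.npy',allow_pickle=True).item())):
    h=cv2.cvtColor(D['image'],cv2.COLOR_RGB2HSV); m=((h[...,0]>125)&(h[...,0]<150)&(h[...,1]>120)).astype(np.uint8)
    k,l,st,c=cv2.connectedComponentsWithStats(m); i=1+st[1:,4].argmax(); print(n,st[i])
    pts=np.argwhere(l==i)[:,::-1].astype(np.float32); b=cv2.boxPoints(cv2.minAreaRect(pts)); print([ray(D,*q,45)[:2].round(0) for q in b])
```

```text
t 32.3 p [497.3 -95.8  74.7] yaw 7.61 open 0.452 gf 61.5 F [ 0.8 -0.2 -0.8]
shift [ 0.728 -3.247  0.064]
[array([201., 187.]), array([247., 206.])]
[199 182  11  16  95] [204.6 190. ]
[224 191  28  24 390] [237.4 202.7]
[214 233  24  23 419] [225.4 243.6]
[239 240  21  20  85] [247.8 250.6]
[143 249  61  28 143] [177.5 264.8]
T [ 321  189   76   75 3425]
[array([ 554., -218.]), array([ 590., -414.]), array([ 386., -437.]), array([ 353., -247.])]
S [ 114  231  103   94 4243]
[array([ 393., -442.]), array([ 336., -251.]), array([ 567., -227.]), array([ 602., -411.])]
```

Held level. Bay centre is about (476,−362) from the box outline, which agrees with the divider estimate. Carry it over.

Emit:
carry_out(targets=[[[0.05, -0.2, 0, 0], [0.1, -0.45, 0, 0], [0.1, -0.5, 0, 0], [0.1, -0.5, 0, 0], [0.1, -0.5, 0, 0]]])

```text
time: 32.98
eef_pos: [481.6, -272.4, 71.3]
ee_rot: [-0.066, 0.998, 0.001, -0.001]
force: [0.3, 0.1, -1.0]
opening: 0.456
gripper_force: 61.4
```

Emit:
carry_out(targets=[[[0.1, -0.5, 0, 0], [0.1, -0.4, 0, 0], [0.05, -0.2, 0, 0], [0, 0, 0, 0], [0, 0, 0, 0]]])

```text
time: 33.6
eef_pos: [474.2, -358.7, 72.3]
ee_rot: [-0.067, 0.998, 0.001, -0.001]
force: [0.1, 0.2, -1.9]
opening: 0.453
gripper_force: 61.4
```

Run:
```python
from h import *
to((476,-362,-27))
```

```text
t 33.6 p [ 474.2 -358.7   72.3] yaw 7.64 open 0.453 gf 61.4 F [ 0.1  0.2 -1.9]
shift [-0.019 -0.047  1.242]
```

Emit:
carry_out(targets=[[[0, -0.04, 0.2, 0], [0, 0, 0.3, 0], [0, 0, 0.3, 0], [0, 0, 0.25, 0], [0, 0, 0.1, 0]]])

```text
time: 34.22
eef_pos: [474.6, -362.3, -20.8]
ee_rot: [-0.067, 0.998, 0.001, -0.001]
force: [-0.4, 0.1, -0.4]
opening: 0.457
gripper_force: 61.4
```

Emit:
carry_out(targets=[[[0, 0, 0.03, 0], [0, 0, 0.02, 0], [0, 0, 0, 0], [0, 0, 0, 0]]])

```text
time: 34.72
eef_pos: [475.4, -364.0, -22.4]
ee_rot: [-0.066, 0.998, -0.0, 0.0]
force: [-0.2, 0.8, -0.8]
opening: 0.452
gripper_force: 61.4
```

Emit:
carry_out(targets=[[[0, 0, 0.03, 0], [0, 0, 0.02, 0], [0, 0, 0, 0]]])

```text
time: 35.1
eef_pos: [475.0, -363.4, -27.2]
ee_rot: [-0.066, 0.998, 0.0, -0.0]
force: [-0.1, 0.1, -0.9]
opening: 0.451
gripper_force: 61.4
```

Emit:
carry_out(targets=[[[0, 0, 0.015, 0], [0, 0, 0, 0]]])

```text
time: 35.35
eef_pos: [475.2, -363.6, -27.7]
ee_rot: [-0.066, 0.998, -0.0, 0.0]
force: [-0.5, 0.9, 3.8]
opening: 0.455
gripper_force: 62.0
```

Contact. Release, rise and return towards the tray.

Emit:
carry_out(targets=[[[0, 0, 0, 0], [0, 0, 0, 0], [0, 0, 0, 0], [0, 0, 0, 0]]], gripper=0.65)

```text
time: 35.85
eef_pos: [475.2, -363.6, -28.3]
ee_rot: [-0.066, 0.998, 0.0, -0.0]
force: [-0.4, -0.7, 0.1]
opening: 0.649
gripper_force: 0.0
```

Emit:
carry_out(targets=[[[0, 0, -0.3, 0], [0, 0, -0.6, 0], [0, 0, -0.6, 0], [0, 0, -0.6, 0], [0, 0, -0.3, 0]]])

```text
time: 36.48
eef_pos: [476.1, -364.5, 167.0]
ee_rot: [-0.066, 0.998, -0.002, 0.001]
force: [1.0, -0.9, -0.1]
opening: 0.656
gripper_force: 0.0
```

Emit:
carry_out(targets=[[[0, 0.6, 0, 0], [0, 0.7, 0, 0], [0, 0.7, 0, 0], [0, 0.7, 0, 0], [0, 0, 0, 0]]], gripper=1)

```text
time: 37.1
eef_pos: [444.3, -145.2, 163.6]
ee_rot: [-0.069, 0.998, 0.001, -0.001]
force: [0.1, -0.8, -0.5]
opening: 0.999
gripper_force: 0.0
```

Run:
```python
from h import *
to((396.2,326.4,170))
d=snap('scene'); im=d['image'].astype(int)
print([proj(d,(x,y,21)).round(0) for x,y in((406,-373),(475,-364),(545,-354))])
g=((im.max(2)-im.min(2)<35)&(im.mean(2)>100)).astype(np.uint8)[230:330,110:220]; k,l,st,c=cv2.connectedComponentsWithStats(g)
for i in range(1,k):
    if 60<st[i,4]<900:
        print(st[i],ray(d,*(c[i]+[110,230]),21)[:2].round(1)); r=cv2.minAreaRect(np.argwhere(l==i)[:,::-1].astype(np.float32)); print([ray(d,*(q+[110,230]),21)[:2].round(0) for q in cv2.boxPoints(r)])
```

```text
t 37.1 p [ 444.3 -145.2  163.6] yaw 7.87 open 0.999 gf 0.0 F [ 0.1 -0.8 -0.5]
shift [-0.211  5.922 -0.064]
[array([138., 274.]), array([160., 285.]), array([183., 297.])]
[104   5   6  20  88] [ 530.6 -186.3]
[array([ 507., -169.]), array([ 519., -161.]), array([ 553., -207.]), array([ 541., -215.])]
[ 32  19  62  29 189] [ 473.9 -295.1]
[array([ 369., -319.]), array([ 364., -304.]), array([ 554., -275.]), array([ 557., -289.])]
[ 25  39  54  37 883] [ 480.3 -364.3]
[array([ 413., -395.]), array([ 401., -351.]), array([ 547., -333.]), array([ 556., -375.])]
```

The holder lies in the bay, measured at (475,−364) after the scene bias. Now fetch the bottle.

Emit:
carry_out(targets=[[[-0.02, 0.65, 0, 0], [-0.02, 0.65, 0, 0], [-0.02, 0.65, 0, 0], [-0.02, 0.65, 0, 0], [-0.02, 0.65, 0, 0]]])

```text
time: 37.78
eef_pos: [421.9, 109.7, 164.1]
ee_rot: [-0.065, 0.998, -0.0, 0.001]
force: [0.7, 0.2, 0.4]
opening: 0.999
gripper_force: 0.0
```

Emit:
carry_out(targets=[[[-0.02, 0.65, 0, 0], [-0.02, 0.65, 0, 0], [-0.02, 0.65, 0, 0], [-0.02, 0.6, 0, 0], [0, 0, 0, 0]]])

```text
time: 38.4
eef_pos: [401.2, 314.9, 163.9]
ee_rot: [-0.068, 0.998, 0.001, 0.001]
force: [0.1, -0.9, -0.0]
opening: 0.998
gripper_force: 0.0
```

Emit:
carry_out(targets=[[[0, 0, 0, 0], [0, 0, 0, 0]]])

```text
time: 38.65
eef_pos: [400.1, 311.0, 163.7]
ee_rot: [-0.065, 0.998, -0.0, -0.0]
force: [0.2, -0.2, -0.3]
opening: 1.001
gripper_force: 0.0
```

Run:
```python
from h import *
to((396.2,326.4,66))
```

```text
t 38.65 p [400.1 311.  163.7] yaw 7.48 open 1.001 gf 0.0 F [ 0.2 -0.2 -0.3]
shift [0.023 0.198 1.221]
```

Emit:
carry_out(targets=[[[0.02, 0.2, 0, 0], [0, 0, 0, 0], [0, 0, 0.3, 0], [0, 0, 0.3, 0], [0, 0, 0, 0]]])

```text
time: 39.28
eef_pos: [394.4, 327.2, 114.5]
ee_rot: [-0.066, 0.998, -0.001, -0.002]
force: [-0.6, -0.5, 0.6]
opening: 0.997
gripper_force: 0.0
```

Run:
```python
from h import *
to((396.2,326.4,66))
```

```text
t 39.27 p [394.4 327.2 114.5] yaw 7.61 open 0.997 gf 0.0 F [-0.6 -0.5  0.6]
shift [-0.024 -0.012  0.606]
```

Emit:
carry_out(targets=[[[-0.01, 0, 0.3, 0], [0, 0, 0.29, 0], [0, 0, 0, 0], [0, 0, 0, 0]]])

```text
time: 39.78
eef_pos: [397.3, 328.5, 69.7]
ee_rot: [-0.066, 0.998, 0.0, 0.001]
force: [-0.5, -0.2, -0.7]
opening: 1.0
gripper_force: 0.0
```

Emit:
carry_out(targets=[[[0, 0, 0, 0], [0, 0, 0, 0], [0, 0, 0, 0], [0, 0, 0, 0], [0, 0, 0, 0]]], gripper=0)

```text
time: 40.4
eef_pos: [397.0, 327.7, 69.3]
ee_rot: [-0.067, 0.998, -0.0, 0.0]
force: [0.0, -2.5, 6.0]
opening: 0.354
gripper_force: 58.9
```

Emit:
carry_out(targets=[[[0, 0, -0.2, 0], [0, 0, -0.4, 0], [0, 0, -0.4, 0], [0, 0, -0.4, 0], [0, 0, 0, 0]]])

```text
time: 41.02
eef_pos: [397.8, 329.0, 182.3]
ee_rot: [-0.066, 0.998, 0.001, 0.002]
force: [1.5, -0.0, -3.8]
opening: 0.352
gripper_force: 59.9
```

Run:
```python
from h import *
to((479.5,-93.3,175))
```

```text
t 41.02 p [397.8 329.  182.3] yaw 7.61 open 0.352 gf 59.9 F [ 1.5 -0.  -3.8]
shift [-0.313 -5.367  0.082]
```

Emit:
carry_out(targets=[[[0, -0.2, 0, 0], [-0.03, -0.4, 0, 0], [-0.03, -0.5, 0, 0], [-0.03, -0.5, 0, 0], [-0.03, -0.5, 0, 0]]])

```text
time: 41.65
eef_pos: [426.6, 160.5, 178.7]
ee_rot: [-0.066, 0.998, -0.0, -0.002]
force: [-0.6, -0.3, -3.6]
opening: 0.355
gripper_force: 59.8
```

Emit:
carry_out(targets=[[[-0.03, -0.5, 0, 0], [-0.03, -0.5, 0, 0], [-0.03, -0.5, 0, 0], [-0.03, -0.5, 0, 0], [-0.03, -0.5, 0, 0]]])

```text
time: 42.28
eef_pos: [464.6, -35.4, 178.7]
ee_rot: [-0.066, 0.998, 0.001, -0.002]
force: [0.7, -0.3, -2.9]
opening: 0.349
gripper_force: 59.8
```

Emit:
carry_out(targets=[[[-0.02, -0.5, 0, 0], [-0.02, -0.25, 0, 0], [0, 0, 0.3, 0], [0, 0, 0.3, 0], [0, 0, 0, 0]]])

```text
time: 42.9
eef_pos: [474.8, -91.7, 130.2]
ee_rot: [-0.066, 0.998, 0.002, -0.003]
force: [-0.5, 0.1, -3.5]
opening: 0.359
gripper_force: 60.1
```

Emit:
carry_out(targets=[[[0, 0, 0, 0], [0, 0, 0, 0]]])

```text
time: 43.15
eef_pos: [478.3, -93.0, 133.4]
ee_rot: [-0.067, 0.998, -0.0, 0.001]
force: [-0.3, -0.0, -2.3]
opening: 0.353
gripper_force: 60.1
```

Run:
```python
from h import *
to((479.5,-93.3,66))
```

```text
t 43.15 p [478.3 -93.  133.4] yaw 7.63 open 0.353 gf 60.1 F [-0.3 -0.  -2.3]
shift [-0.013 -0.005  0.842]
```

Emit:
carry_out(targets=[[[-0.01, 0, 0.3, 0], [0, 0, 0.3, 0], [0, 0, 0.13, 0], [0, 0, 0, 0], [0, 0, 0, 0]]])

```text
time: 43.78
eef_pos: [479.3, -93.0, 75.0]
ee_rot: [-0.066, 0.998, -0.0, 0.001]
force: [0.2, 0.8, -2.8]
opening: 0.356
gripper_force: 60.2
```

Emit:
carry_out(targets=[[[0, 0, 0.04, 0], [0, 0, 0.03, 0], [0, 0, 0, 0]]])

```text
time: 44.15
eef_pos: [478.5, -92.7, 68.6]
ee_rot: [-0.066, 0.998, 0.0, -0.0]
force: [-0.3, -0.4, -2.4]
opening: 0.355
gripper_force: 60.2
```

Emit:
carry_out(targets=[[[0, 0, 0.02, 0], [0, 0, 0, 0]]])

```text
time: 44.4
eef_pos: [478.5, -92.7, 66.9]
ee_rot: [-0.066, 0.998, 0.0, -0.0]
force: [-0.7, 0.3, -2.9]
opening: 0.355
gripper_force: 60.2
```

Emit:
carry_out(targets=[[[0, 0, 0.02, 0], [0, 0, 0.01, 0], [0, 0, 0, 0]]])

```text
time: 44.78
eef_pos: [479.1, -93.0, 65.2]
ee_rot: [-0.066, 0.998, -0.0, 0.001]
force: [0.2, 0.9, 4.9]
opening: 0.354
gripper_force: 60.7
```

Contact. Release, rise and go to the jar at (494.6,331.5).

Emit:
carry_out(targets=[[[0, 0, 0, 0], [0, 0, 0, 0], [0, 0, 0, 0], [0, 0, 0, 0]]], gripper=0.8)

```text
time: 45.28
eef_pos: [478.5, -92.7, 64.5]
ee_rot: [-0.066, 0.998, 0.0, -0.0]
force: [-0.6, -0.4, -1.2]
opening: 0.802
gripper_force: 0.0
```

Emit:
carry_out(targets=[[[0, 0, -0.3, 0], [0, 0, -0.6, 0], [0, 0, -0.4, 0], [-0.1, 0.5, 0, 0], [-0.1, 0.65, 0, 0]]], gripper=1)

```text
time: 45.9
eef_pos: [483.1, 0.6, 169.3]
ee_rot: [-0.065, 0.998, -0.0, 0.001]
force: [0.8, 0.6, -0.1]
opening: 1.0
gripper_force: 0.0
```

Emit:
carry_out(targets=[[[-0.1, 0.65, 0, 0], [-0.1, 0.65, 0, 0], [-0.1, 0.65, 0, 0], [-0.1, 0.65, 0, 0], [-0.1, 0.65, 0, 0]]])

```text
time: 46.52
eef_pos: [487.2, 265.3, 168.5]
ee_rot: [-0.066, 0.998, -0.0, 0.0]
force: [0.2, 0.2, -0.3]
opening: 1.001
gripper_force: 0.0
```

Emit:
carry_out(targets=[[[-0.1, 0.5, 0, 0], [0, 0, 0, 0], [0, 0, 0, 0]]])

```text
time: 46.9
eef_pos: [489.5, 303.7, 168.2]
ee_rot: [-0.067, 0.998, -0.0, -0.001]
force: [0.3, 0.3, -0.3]
opening: 1.001
gripper_force: 0.0
```

Run:
```python
from h import *
to((494.6,331.5,170),(494.6,331.5,21))
d=snap('scene'); im=d['image'].astype(int)
for P in((479.5,-93,120),): print(proj(d,P))
```

```text
t 46.9 p [489.5 303.7 168.2] yaw 7.63 open 1.001 gf 0.0 F [ 0.3  0.3 -0.3]
shift [-0.109  0.336 -0.023]
shift [-0.002  0.002  1.862]
[218.92612483 192.64051975]
```

Emit:
carry_out(targets=[[[-0.1, 0.34, 0, 0], [0, 0, 0, 0], [0, 0, 0.4, 0], [0, 0, 0.4, 0], [0, 0, 0, 0]]])

```text
time: 47.58
eef_pos: [492.2, 329.7, 102.4]
ee_rot: [-0.066, 0.998, -0.001, -0.003]
force: [1.0, -1.2, 0.3]
opening: 0.998
gripper_force: 0.0
```

Emit:
carry_out(targets=[[[0, 0, 0, 0], [0, 0, 0, 0]]])

```text
time: 47.82
eef_pos: [495.6, 332.4, 106.2]
ee_rot: [-0.066, 0.998, 0.0, 0.001]
force: [-0.2, 0.6, 0.4]
opening: 1.001
gripper_force: 0.0
```

Run:
```python
from h import *
to((494.6,331.5,21))
```

```text
t 47.83 p [495.6 332.4 106.2] yaw 7.59 open 1.001 gf 0.0 F [-0.2  0.6  0.4]
shift [ 0.017 -0.01   1.065]
```

Emit:
carry_out(targets=[[[0.01, 0, 0.35, 0], [0, 0, 0.35, 0], [0, 0, 0.36, 0], [0, 0, 0, 0], [0, 0, 0, 0]]])

```text
time: 48.45
eef_pos: [494.7, 332.7, 21.2]
ee_rot: [-0.066, 0.998, 0.0, 0.001]
force: [-0.5, -0.5, -0.2]
opening: 1.003
gripper_force: 0.0
```

Emit:
carry_out(targets=[[[0, 0, 0, 0], [0, 0, 0, 0], [0, 0, 0, 0], [0, 0, 0, 0], [0, 0, 0, 0]]], gripper=0)

```text
time: 49.08
eef_pos: [494.5, 332.7, 21.7]
ee_rot: [-0.066, 0.998, 0.001, 0.001]
force: [-1.2, -0.4, 6.7]
opening: 0.637
gripper_force: 62.9
```

Emit:
carry_out(targets=[[[0, 0, -0.1, 0], [0, 0, -0.3, 0], [0, 0, -0.5, 0], [0, 0, -0.5, 0], [0, 0, -0.4, 0]]])

```text
time: 49.7
eef_pos: [493.3, 332.0, 165.3]
ee_rot: [-0.066, 0.998, -0.0, 0.0]
force: [0.4, -0.6, -4.0]
opening: 0.633
gripper_force: 64.3
```

Run:
```python
from h import *
to((537,7.7,165))
```

```text
t 49.7 p [493.3 332.  165.3] yaw 7.61 open 0.633 gf 64.3 F [ 0.4 -0.6 -4. ]
shift [-5.000e-03 -4.091e+00  4.000e-03]
```

Emit:
carry_out(targets=[[[0, -0.2, 0, 0], [0, -0.4, 0, 0], [0, -0.5, 0, 0], [0, -0.5, 0, 0], [0, -0.5, 0, 0]]])

```text
time: 50.32
eef_pos: [513.9, 163.1, 161.6]
ee_rot: [-0.066, 0.998, -0.0, -0.002]
force: [0.3, -0.5, -4.3]
opening: 0.635
gripper_force: 64.3
```

Emit:
carry_out(targets=[[[0, -0.5, 0, 0], [0, -0.5, 0, 0], [0, -0.5, 0, 0], [0, -0.35, 0, 0], [0, -0.14, 0, 0]]])

```text
time: 50.95
eef_pos: [535.3, 5.8, 162.0]
ee_rot: [-0.065, 0.998, 0.0, -0.002]
force: [-0.3, 0.8, -4.1]
opening: 0.635
gripper_force: 64.4
```

Emit:
carry_out(targets=[[[0, 0, 0, 0], [0, 0, 0.3, 0], [0, 0, 0.5, 0], [0, 0, 0.3, 0], [0, 0, 0, 0]]])

```text
time: 51.58
eef_pos: [534.5, 9.5, 73.8]
ee_rot: [-0.067, 0.998, 0.001, -0.003]
force: [0.0, 1.5, -3.2]
opening: 0.634
gripper_force: 64.7
```

Emit:
carry_out(targets=[[[0, 0, 0, 0], [0, 0, 0, 0]]])

```text
time: 51.82
eef_pos: [538.0, 8.0, 77.1]
ee_rot: [-0.067, 0.998, -0.0, 0.001]
force: [0.4, 0.1, -4.4]
opening: 0.631
gripper_force: 64.8
```

Run:
```python
from h import *
to((537,7.7,17))
```

```text
t 51.83 p [538.    8.   77.1] yaw 7.64 open 0.631 gf 64.8 F [ 0.4  0.1 -4.4]
shift [ 0.015 -0.002  0.751]
```

Emit:
carry_out(targets=[[[0.01, 0, 0.3, 0], [0, 0, 0.25, 0], [0, 0, 0.1, 0], [0, 0, 0, 0]]])

```text
time: 52.32
eef_pos: [536.4, 7.7, 24.1]
ee_rot: [-0.066, 0.998, -0.0, 0.0]
force: [0.9, 0.4, -2.8]
opening: 0.633
gripper_force: 64.8
```

Emit:
carry_out(targets=[[[0, 0, 0.05, 0], [0, 0, 0.02, 0], [0, 0, 0, 0]]])

```text
time: 52.7
eef_pos: [536.3, 7.7, 18.4]
ee_rot: [-0.066, 0.998, -0.0, 0.0]
force: [-0.2, 0.4, -4.1]
opening: 0.637
gripper_force: 64.8
```

Emit:
carry_out(targets=[[[0, 0, 0.02, 0], [0, 0, 0, 0]]])

```text
time: 52.95
eef_pos: [536.4, 7.7, 17.7]
ee_rot: [-0.066, 0.998, -0.0, 0.0]
force: [-2.6, -0.9, 4.4]
opening: 0.635
gripper_force: 65.7
```

Contact. Release, rise and back off to where the cameras can see, then check by code.

Emit:
carry_out(targets=[[[0, 0, 0, 0], [0, 0, 0, 0], [0, 0, 0, 0], [0, 0, 0, 0]]], gripper=1)

```text
time: 53.45
eef_pos: [536.2, 7.7, 16.6]
ee_rot: [-0.066, 0.998, -0.0, 0.0]
force: [-0.1, -0.0, -0.4]
opening: 1.002
gripper_force: 0.0
```

Emit:
carry_out(targets=[[[0, 0, -0.3, 0], [0, 0, -0.5, 0], [0, 0, -0.6, 0], [0, 0, -0.4, 0], [0, 0.5, 0, 0]]])

```text
time: 54.08
eef_pos: [534.2, 45.7, 163.8]
ee_rot: [-0.064, 0.998, -0.001, 0.004]
force: [0.2, 0.6, 0.4]
opening: 1.0
gripper_force: 0.0
```

Emit:
carry_out(targets=[[[0, 0.7, 0, 0], [0, 0.7, 0, 0], [0, 0.7, 0, 0], [0, 0.7, 0, 0], [0, 0.7, 0, 0]]])

```text
time: 54.7
eef_pos: [493.3, 326.7, 160.5]
ee_rot: [-0.066, 0.998, -0.0, 0.0]
force: [1.1, 0.2, 0.6]
opening: 0.998
gripper_force: 0.0
```

Run:
```python
from h import *
to()
t=snap('top','t_end.png'); s=snap('scene','s_end.png')
h=lambda d:cv2.cvtColor(d['image'],cv2.COLOR_RGB2HSV)
def big(m,o,pr=''):
    k,l,st,c=cv2.connectedComponentsWithStats(m.astype(np.uint8)); i=1+st[1:,4].argmax(); return c[i]+o,st[i,4]
t1=np.load('top1.npy',allow_pickle=True).item(); s1=np.load('scene1.npy',allow_pickle=True).item()
# holder, ramekin, changes: difference of pictures vs bare coasters
for n,a,b,w in(('T',t,t1,[(228,190,265,225),(264,205,296,242)]),('S',s,s1,[(236,165,280,218),(205,180,240,229)])):
    df=np.abs(a['image'].astype(int)-b['image'].astype(int)).max(2)>25
    for x0,y0,x1,y1 in w:
        c,ar=big(df[y0:y1,x0:x1],[x0,y0]); ys,xs=np.nonzero(df[y0:y1,x0:x1]); print(n,c.round(1),ar,'cols',xs.min()+x0,xs.max()+x0,'rows',ys.min()+y0,ys.max()+y0)
for n,P,z,r in(('jar',(536.5,7.7),95,27.5),('bottle',(479.2,-93),120,16.5)):
    print(n,'pred T top',proj(t,(*P,z)),'foot',proj(t,(*P,0)),'S top',proj(s,(*P,z)),'foot',proj(s,(*P,0)))
# lid by brown / cap by bright grey, T and S
for n,d,(jw,bw) in(('T',t,((228,185,265,225),(264,205,296,242))),('S',s,((236,165,280,218),(205,180,240,229)))):
    im=d['image'].astype(int)
    x0,y0,x1,y1=bw; g=im[y0:y1,x0:x1]; c,ar=big((np.ptp(g,axis=2)<25)&(g.mean(2)>100),[x0,y0]); print(n,'cap',c.round(1),ar,ray(d,*c,117)[:2].round(1))
    x0,y0,x1,y1=jw; df=(np.abs(im-({'T':t1,'S':s1}[n]['image'].astype(int))).max(2)>20)[y0:y1,x0:x1]; g=im[y0:y1,x0:x1]; c,ar=big(df&(g[...,0]-g[...,2]>25),[x0,y0]); print(n,'lid',c.round(1),ar,ray(d,*c,93)[:2].round(1))
```

```text
t 54.7 p [493.3 326.7 160.5] yaw 7.61 open 0.998 gf 0.0 F [1.1 0.2 0.6]
T [246.  204.6] 325 cols 237 255 rows 194 215
T [281.8 223.6] 210 cols 271 295 rows 205 232
S [258.2 190.6] 539 cols 242 267 rows 175 217
S [219.7 204.4] 362 cols 210 239 rows 189 228
jar pred T top [245.842141   203.20498804] foot [246.22910606 207.59588764] S top [257.10838454 181.36529035] foot [257.25716696 198.77968835]
bottle pred T top [281.90215366 221.46343279] foot [278.67778356 225.17151962] S top [218.83638839 192.58901538] foot [222.37958909 214.11147911]
T cap [283.6 222. ] 106 [477.9 -98. ]
T lid [245.9 203.3] 287 [536.5   7.6]
S cap [218.1 194.4] 106 [479.5 -97.3]
S lid [258.1 183.2] 286 [541.5   5.2]
```

The jar is within 1 mm of its coaster's middle and the bottle about 4–5 mm off. The ramekin has not moved, and the arm is clear of everything. Handing in.

```bash
python3 -c "
from h import *
print(job.sign_off())"
```

```text
the job is handed in; nothing more can be done
None
```

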